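# Clamp the glued heel stiffener on a leaning insole board

### The arm

A 7-joint arm with a two-finger parallel gripper is mounted at the origin on the work surface. World frame = base frame: x ahead of the robot, y to its left, z up, the work surface at z = 0. Lengths are in m, angles in rad, forces in N, time in s.
With the tool pointing down it reaches from about 0.35 to 0.9 m from the base axis. Payload 19.9 kg.
Tool frame: the origin (TCP) lies between the finger pads; the fingertips stand manip.nose_length ahead of it and the grasp point (between the pads) lies 6 mm ahead of it (manip.nose_length is the distance from the TCP to the fingertips, in m); z points along the fingers, y is the direction in which the jaws open and shut (so a half turn about z gives the same grasp; the last joint's range is limited). The gripper opens to 85 mm and grips with 20 to 120 N. Pads are 22 mm wide; open, the fingers measure 114 mm over their backs; the gripper's body (76 mm by 85 mm) begins 54 mm behind the grasp point. The pads swing forward as they close: fully open they stand 13 mm farther back than shut.
Start: joints at [-1.335, 0.417, -0.01, 1.614, 0.005, 1.111, -0.053], TCP at [0.171, 0.601, 0.256] pointing down, gripper open.
Joint ranges: [-2.81, 2.81], [-0.39, 2.02], [-1.27, 1.25], [0.06, 2.57], [-1.19, 4.33], [0.19, 2], [-2.82, 2.82]. Speed limits (rad/s): [1.89, 1.89, 2.39, 2.39, 3.01, 3.01, 3.01].

### API

Orientations are given as a rotation vector (axis times angle).
In Python, from rig import manip gives the robot as it stands. The module is installed in compiled form; this text tells all that it offers.
- The arm moves only by the tool play_rows, never from a script. Its argument "plan" is a list of rows, each a list of 7 numbers: the shift along the tool's x, y, z in mm, then the turn, a rotation vector about the tool's x, y, z in rad, then the gripper's target within -1 to 1 (fully open at 1, half-way at 0, shut at -1). In form: [[tx, ty, tz, wx, wy, wz, claw], ...]. A call has 1 to 10 rows; each row is the pose to reach, as a shift and turn from the pose commanded when the call began, along the tool's axes at that moment; what a row does not reach only later rows make up. A row lasts 1/12 s, in which the tool goes at most 41.7 mm and 7.16 degrees, less where a joint would pass 70% of its speed; a pose out of reach is approached as far as the arm can. A call with a gripper value outside its range is refused whole. The fingers move at their own pace and stop on an object; "grip_force" is the grip in N (left out, the last holds). Time passes only in rows, so rows that repeat a pose let the fingers close. It gives the time, the measured TCP pose, the force and the opening at its end, in the units of the state.
- manip.observe(): the state, without advancing time (a new reading comes with each control period).
- manip.snapshot(name): name is "scene" or "top" or "wrist"; returns (picture, depth): 400x640x3 uint8, red, green, blue; 400x640 float32, m along the optical axis (not along the pixel's ray), 0 where there is no reading.
- manip.camera_info(name): a dict with "mtx" (3x3 intrinsics, pixels), "k1" (the pictures are not rectified: a ray, as slopes to the right and down, at radius r is drawn at 1 + k1 r^2 times it, then the intrinsics apply), "xyz" and "attitude" of the camera in the world. Camera axes: x right, y up, looking along -z (the intrinsics and any distortion apply to the point x, -y, -z); pixel columns grow to the right and rows downward; lengths in m; the calibration is good to about 2 mm. A picture is of the moment at which its call begins: read the wrist's pose just before it. camera_info takes no time and is no camera call; for the wrist camera it gives the pose at the moment of the call.
- manip.close_job(): hands the job in, once; it reports no verdict.
The state is a dict: "t": time; "joint_pos": joint angles; "joint_velocities": joint speeds; "joint_efforts": joint torques, N m; "tool_pos": TCP position; "ee_rot": TCP orientation; "contact_force": force on the tool from outside, world axes, zero at the start; "torque": the same for the moment, N m; "gripper_width": finger opening in m.
Only numpy, scipy, OpenCV 4.12 (cv2) and the standard library are available. Lean on these libraries where they do the work, as an engineer would, in place of code of your own. Each camera call takes 0.05 s, during which the arm holds its last target. There are 200 camera calls.

### The job

The dark heel stiffener has just been glued onto one of the two insole boards that lean in the blue stands. Take the larger of the two spring clamps off the aluminium rack by squeezing its handles, clip it over the upper edge of that board at the middle of the heel, in line with the board and with the jaw pads fully over the edge, and let go so that it stays clamped there. Leave the small clamp and everything else where they are.

Things in the scene. Friction and masses are not known exactly. Their poses are not given: they have to be found in the camera images.
- clamp: The larger spring clamp: dark steel levers, grey handle sleeves, steel jaw pads; 95 g, 104 mm long, 20 mm wide, upright on the rack's strip at the start. Origin: centre of the hinge pin; z from jaws to handles (up at the start), y along the pin, x the way handles and jaws spread. These are the axes of the +x lever; the other is its mirror image, and both open evenly.
- clamp_grip (a point): Midway between the handles, 39 mm above the pin on the clamp's z. Grey sleeves 20 mm wide, 23 to 55 mm above the pin, outer faces sloping, 47 mm apart here at rest. Squeezed along x (8 to 12 N) they come to a stop 34 mm apart with parallel faces; the jaw pads then stand 19 mm apart at their centres (15 at the inner, 23 at the outer end). Axes as clamp.
- clamp_mouth (a point): Midway between the jaw pads (26 mm high, 20 mm wide) when shut on 8 mm material, 36 mm below the pin on the clamp's z; axes as clamp. At the start 17 mm below the top edge of the rack's strip. An edge can enter up to 28 mm past this point before it meets the pin.
- insole: Insole board, dark stiffener on the upper far face of its heel; fixed toe down in a blue stand, leaning 33 degrees towards the robot, heel uppermost. 8 mm thick at the heel (4 + 4). Origin at the toe end in the mid plane of the 8 mm; z up along the board to the heel (200 mm), y across it (heel 62 mm wide, rounded), x square to it, away from the robot and up; a clamp opens along x.
- clamp_jaw (a joint): Hinge of the larger clamp, rad: 0 with the jaws on 8 mm material (pads parallel), 0.30 with the handles squeezed to the stop, negative when empty and shut. A spring shuts the jaws.
- heel_edge (a point): Middle of the upper heel edge of that board, in the mid plane of the 8 mm thickness, about 186 mm above the table. Axes as insole.
- stand: Fixed blue stand of that board; base 170 x 110 x 12 mm with a sloping steel slot. Origin at the centre of its underside.
- bare_stand: The same kind of stand with the other, bare insole board (4 mm, no stiffener), leaning likewise. Not to be clamped. The two stands may have changed places.
- rack: Fixed clamp rack: base 110 x 200 x 14 mm and an upright aluminium strip, 8 mm thick (x), 190 mm long (y), top edge 110 mm above the table. Origin at the centre of its underside.
- small_clamp: Smaller clamp of the same shape (0.7 of the size) on the same strip, about 100 mm from the larger one; leave it. Which end of the strip each has varies. Origin on its pin, z up.
- glue_jar: Amber glass jar, 68 mm across, 85 mm tall; origin at the centre of its underside. Leave.
- hammer: Hammer lying on the table, 240 mm long. Leave.
- brush: Brush lying on the table, 180 mm long. Leave.
- tape_roll: Grey ring, 90 mm across, 25 mm high. Leave.
- tray: White open tray, 140 x 180 x 40 mm. Leave.
- last: Wooden shoe last, about 220 mm long, 85 mm high. Leave.
Mind the look-alikes: they are no part of the job. Leave any green or red look-alike of the stand alone.

How it is judged:
By the outcome, as a careful person would: the job done as asked, in the order asked, and still so for the second after the job is handed in, with the robot touching nothing.
It also fails if it takes over 42 s, if anything falls off the work surface, if the arm or the gripper's body presses on something with over 40 N, if the wrist force passes 120 N, or if a joint passes its speed limit or range.

## Working session

There is one attempt and no reset: what is moved stays moved. The work goes in short steps, Python scripts to look and compute and a tool call to move; the robot and the scene stay as the last step left them, time stands still between calls to the robot, and variables do not carry over. Pictures are saved under pics/ and viewed, about 8 in all and at most 12, crops included, and the job is handed in when it is done.

Besides the shell and the picture viewer there is one more tool, called after "Emit:" as name([rows], argument=value, ...), one row to a line, values as JSON. play_rows: Moves the arm, as the interface text tells. Its arguments: {"type":"object","properties":{"plan":{"type":"array","items":{"type":"array","items":{"type":"number"}}},"grip_force":{"type":"number"}},"required":["plan"]}

```bash
mkdir -p pics
cat > h.py <<'E'
import numpy as np, cv2
from scipy.spatial.transform import Rotation as R
from rig import manip
def cam(n):
    c=manip.camera_info(n); a=np.array(c["attitude"],float)
    Rm=a if a.shape==(3,3) else (R.from_rotvec(a).as_matrix() if a.size==3 else R.from_quat(a).as_matrix())
    return np.array(c["mtx"]),c["k1"],np.array(c["xyz"]),Rm
def snap(n):
    c=cam(n); p,d=manip.snapshot(n); return c,p,d
def rays(c,uv):
    M,k,o,Rm=c; uv=np.asarray(uv,float).reshape(-1,1,2)
    s=cv2.undistortPoints(uv,M,np.array([k,0,0,0,0.]),None,None,None).reshape(-1,2) if False else cv2.undistortPoints(uv,M,np.array([k,0,0,0.])).reshape(-1,2)
    return np.c_[s[:,0],-s[:,1],-np.ones(len(s))]@Rm.T   # per unit depth
def pts(c,d,uv):
    uv=np.asarray(uv); z=d[uv[:,1].astype(int),uv[:,0].astype(int)]
    return c[2]+rays(c,uv)*z[:,None]
def cloud(c,d):
    v,u=np.mgrid[:400,:640]; P=pts(c,d,np.c_[u.ravel(),v.ravel()]).reshape(400,640,3); P[d==0]=np.nan; return P
def save(n,p): cv2.imwrite("pics/"+n+".png",p[...,::-1])
E
python3 - <<'E'
from h import *
print(manip.observe(), manip.nose_length)
for n in("scene","top","wrist"):
    print(n,manip.camera_info(n))
    c,p,d=snap(n); save(n+"0",p); np.savez("pics/"+n+"0.npz",p=p,d=d)
E
```

```text
{'t': 0.0, 'joint_pos': array([-1.3355008 ,  0.4179815 , -0.01030055,  1.61418711,  0.00468721,
        1.11069721, -0.05302291]), 'joint_velocities': array([-0.00011979,  0.00173306,  0.00102436, -0.00058908,  0.00035178,
        0.00131935, -0.00110625]), 'joint_efforts': array([-7.20357621e-04, -8.64456224e+01,  6.78863022e-01, -4.34895015e+01,
        1.90399593e-02,  7.21125994e-03,  5.49466819e-07]), 'tool_pos': array([0.17071473, 0.60089653, 0.25565012]), 'ee_rot': array([-4.33425229e-01, -3.11145857e+00,  1.95710233e-03]), 'contact_force': array([-0.20308627, -0.57634456, -0.62955296]), 'torque': array([-0.02158592,  0.0201344 ,  0.04834653]), 'gripper_width': 0.0851590427596506} 0.025
scene {'mtx': array([[484.92062607,   0.        , 317.46666355],
       [  0.        , 484.92062607, 191.96933092],
       [  0.        ,   0.        ,   1.        ]]), 'k1': -0.02693856431925391, 'xyz': array([ 1.35471946, -0.77025997,  1.08515654]), 'attitude': array([0.80869513, 0.33313364, 0.75609677])}
top {'mtx': array([[511.61810022,   0.        , 319.78213254],
       [  0.        , 511.61810022, 194.11520985],
       [  0.        ,   0.        ,   1.        ]]), 'k1': 0.04462751594945784, 'xyz': array([ 0.25240016, -0.02369696,  1.86639349]), 'attitude': array([ 0.13970593, -0.15012462, -1.56762015])}
wrist {'mtx': array([[350.36502854,   0.        , 323.62234473],
       [  0.        , 350.36502854, 195.6515367 ],
       [  0.        ,   0.        ,   1.        ]]), 'k1': -0.030643755149927888, 'xyz': array([0.09004494, 0.62516412, 0.37363009]), 'attitude': array([-0.28525123, -0.21390846,  1.28126355])}
```

View pics/scene0.png

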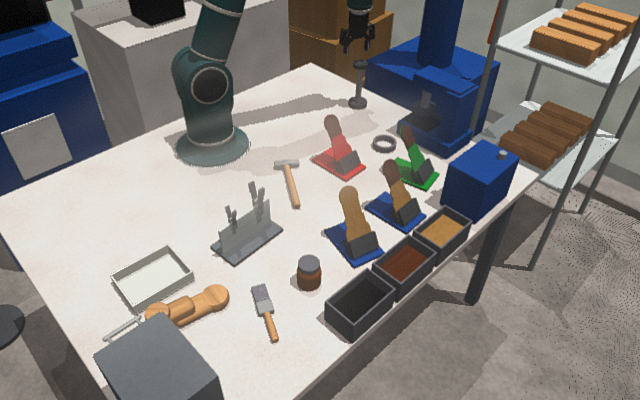

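View pics/top0.png

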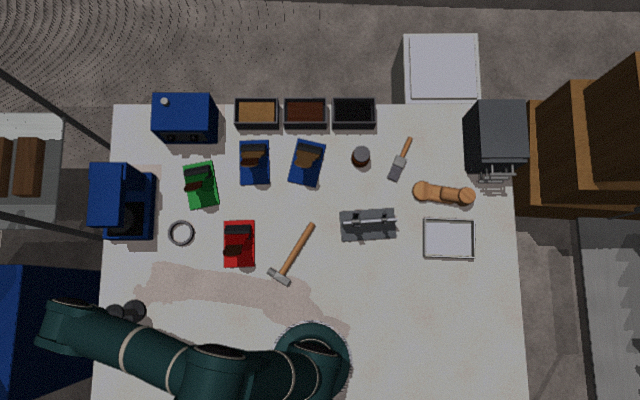

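The scene view shows the rack at about (247,235), the blue stands at (353,245) and (395,207), and the green and red decoys. The board at (395,185) seems to have a dark heel, so I'll zoom in on it and on the rack.

Run:
```python
from h import *
S=np.load("pics/scene0.npz");T=np.load("pics/top0.npz")
a=cv2.resize(S["p"][170:270,205:295],(400,444),interpolation=cv2.INTER_CUBIC)[:400]
b=cv2.resize(S["p"][150:250,340:440],(400,400),interpolation=cv2.INTER_CUBIC)
e=cv2.resize(T["p"][125:195,230:335],(400,200+67),interpolation=cv2.INTER_CUBIC)[:200]
f=cv2.resize(T["p"][200:250,330:405],(400,267),interpolation=cv2.INTER_CUBIC)[:200]
save("z1",np.vstack([np.hstack([a,b]),np.hstack([f,e])]))
for n,D,wins in(("scene",S,dict(rack=(205,170,295,270),A=(320,180,385,270),B=(362,150,430,235))),("top",T,dict(rack=(335,203,402,245),A=(285,135,330,190),B=(235,135,275,190)))):
    P=cloud(cam(n),D["d"])
    for k,(x0,y0,x1,y1) in wins.items():
        Q=P[y0:y1,x0:x1].reshape(-1,3);Q=Q[np.isfinite(Q[:,2])&(Q[:,2]>.02)&(Q[:,2]<.25)]
        print(n,k,len(Q))
        for lo,hi in((.02,.06),(.06,.1),(.1,.13),(.13,.16),(.16,.18),(.18,.2),(.2,.25)):
            q=Q[(Q[:,2]>lo)&(Q[:,2]<=hi)]
            if len(q)>3: print("  ",lo,len(q),q.mean(0).round(3),q.min(0).round(3),q.max(0).round(3))
```

```text
scene rack 1888
   0.02 729 [ 0.465 -0.15   0.035] [ 0.329 -0.311  0.02 ] [0.542 0.092 0.06 ]
   0.06 497 [ 0.486 -0.216  0.08 ] [ 0.476 -0.306  0.06 ] [ 0.497 -0.113  0.1  ]
   0.1 354 [ 0.485 -0.215  0.111] [ 0.461 -0.305  0.1  ] [ 0.498 -0.115  0.13 ]
   0.13 180 [ 0.481 -0.2    0.145] [ 0.456 -0.264  0.13 ] [ 0.502 -0.146  0.16 ]
   0.16 85 [ 0.48  -0.178  0.169] [ 0.455 -0.261  0.16 ] [ 0.504 -0.146  0.179]
   0.18 43 [ 0.479 -0.157  0.184] [ 0.452 -0.168  0.18 ] [ 0.505 -0.143  0.189]
scene A 1789
   0.02 539 [ 0.767 -0.006  0.044] [ 0.65  -0.164  0.02 ] [0.872 0.156 0.06 ]
   0.06 622 [ 0.758 -0.004  0.076] [ 0.702 -0.163  0.06 ] [0.883 0.05  0.1  ]
   0.1 226 [0.703 0.016 0.115] [ 0.681 -0.022  0.1  ] [0.72  0.049 0.13 ]
   0.13 213 [0.684 0.02  0.145] [ 0.666 -0.008  0.13 ] [0.702 0.052 0.16 ]
   0.16 150 [0.669 0.024 0.17 ] [ 0.653 -0.006  0.16 ] [0.684 0.053 0.18 ]
   0.18 39 [0.662 0.027 0.184] [0.652 0.007 0.18 ] [0.673 0.046 0.19 ]
scene B 2131
   0.02 745 [0.742 0.261 0.045] [0.501 0.02  0.02 ] [0.876 0.454 0.06 ]
   0.06 866 [0.731 0.225 0.075] [0.624 0.015 0.06 ] [0.
[... 982 characters left out ...]
113] [ 0.692 -0.012  0.1  ] [0.723 0.048 0.127]
   0.13 59 [0.687 0.023 0.147] [ 0.673 -0.005  0.131] [0.701 0.053 0.159]
   0.16 43 [0.671 0.027 0.17 ] [ 0.661 -0.006  0.161] [0.686 0.053 0.18 ]
   0.18 16 [0.662 0.025 0.185] [0.658 0.008 0.18 ] [0.67  0.042 0.191]
top B 522
   0.02 203 [0.755 0.206 0.044] [0.638 0.154 0.02 ] [0.791 0.264 0.06 ]
   0.06 146 [0.741 0.21  0.074] [0.717 0.166 0.06 ] [0.765 0.254 0.1  ]
   0.1 37 [0.711 0.206 0.113] [0.702 0.176 0.1  ] [0.72  0.239 0.128]
   0.13 48 [0.693 0.209 0.146] [0.684 0.18  0.131] [0.701 0.238 0.16 ]
   0.16 55 [0.676 0.207 0.171] [0.662 0.178 0.16 ] [0.686 0.236 0.179]
   0.18 33 [0.666 0.207 0.184] [0.66 0.18 0.18] [0.675 0.23  0.19 ]
```

View pics/z1.png

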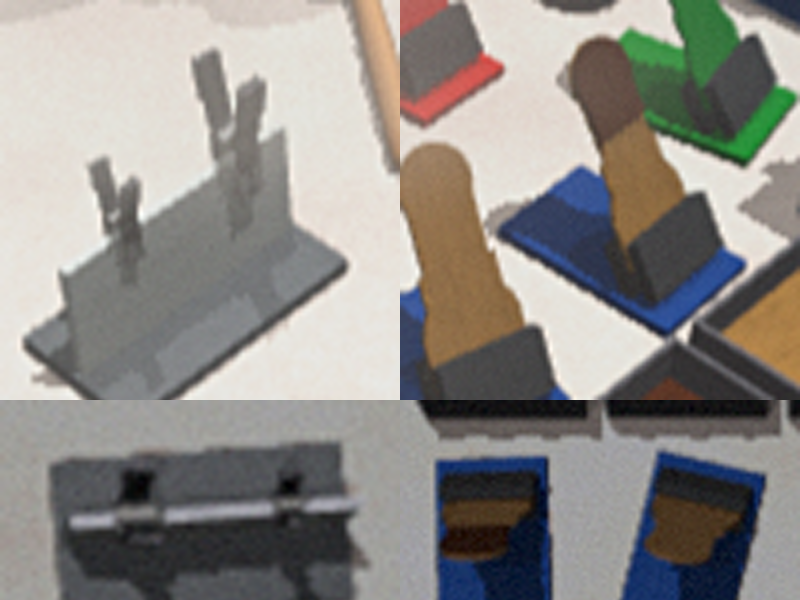

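The larger clamp is at about (0.485, -0.155) (crop at 235,110). The stiffened board is the blue-stand one at y≈0.207 (crop at 610,90). Next I'll do a close wrist look at the heel, with the tool already tilted for it.

```bash
cat >> h.py <<'E'
def frame(yaw,tilt):  # tool y at yaw in plan, tool z pointing down, tilted forward by tilt
    y=R.from_euler('z',yaw).apply([np.cos(tilt),0,np.sin(tilt)]); z=R.from_euler('z',yaw).apply([np.sin(tilt),0,-np.cos(tilt)])
    return np.c_[np.cross(y,z),y,z]
def delta(pos,Rt):
    s=manip.observe(); R0=R.from_rotvec(s["ee_rot"]).as_matrix()
    print("shift mm",(R0.T@(np.array(pos)-s["tool_pos"])*1e3).round(1),"turn",R.from_matrix(R0.T@Rt).as_rotvec().round(3))
def line(m=""):
    s=manip.observe(); print(m,round(s["t"],2),s["tool_pos"].round(4),s["ee_rot"].round(3),s["contact_force"].round(1),round(s["gripper_width"],4))
E
python3 - <<'E'
from h import *
s=manip.observe();c=cam("wrist");R0=R.from_rotvec(s["ee_rot"]).as_matrix()
print(R0.T@(c[2]-s["tool_pos"]), (R0.T@c[3]).round(3))
delta((.564,.207,.338),frame(0,np.radians(33)))
E
```

```text
[ 0.08421225  0.00113253 -0.11794211] [[-0.     0.945  0.326]
 [ 1.     0.     0.   ]
 [ 0.     0.326 -0.945]]
shift mm [-486.  -271.6  -81.9] turn [-0.493 -0.371  1.256]
```

Emit:
play_rows([
  [-486, -272, -82, -0.493, -0.371, 1.256, 1],
  [-486, -272, -82, -0.493, -0.371, 1.256, 1],
  [-486, -272, -82, -0.493, -0.371, 1.256, 1],
  [-486, -272, -82, -0.493, -0.371, 1.256, 1],
  [-486, -272, -82, -0.493, -0.371, 1.256, 1],
  [-486, -272, -82, -0.493, -0.371, 1.256, 1],
  [-486, -272, -82, -0.493, -0.371, 1.256, 1],
  [-486, -272, -82, -0.493, -0.371, 1.256, 1],
  [-486, -272, -82, -0.493, -0.371, 1.256, 1],
  [-486, -272, -82, -0.493, -0.371, 1.256, 1],
])

```text
t: 0.98
tool_pos: [0.4627, 0.3074, 0.3174]
ee_rot: [1.789, 2.056, 0.519]
contact_force: [1.8, 1.2, -0.2]
gripper_width: 0.0855
```

Run:
```python
from h import *
line(); delta((.564,.207,.338),frame(0,np.radians(33)))
```

```text
0.98 [0.4627 0.3074 0.3174] [1.789 2.056 0.519] [ 1.8  1.2 -0.2] 0.0855
shift mm [-113.3   84.1   29.1] turn [-0.051 -0.04   0.128]
```

Emit:
play_rows([
  [-113, 84, 29, -0.051, -0.04, 0.128, 1],
  [-113, 84, 29, -0.051, -0.04, 0.128, 1],
  [-113, 84, 29, -0.051, -0.04, 0.128, 1],
  [-113, 84, 29, -0.051, -0.04, 0.128, 1],
  [-113, 84, 29, -0.051, -0.04, 0.128, 1],
  [-113, 84, 29, -0.051, -0.04, 0.128, 1],
  [-113, 84, 29, -0.051, -0.04, 0.128, 1],
])

```text
t: 1.57
tool_pos: [0.5629, 0.2102, 0.3372]
ee_rot: [1.889, 1.902, 0.558]
contact_force: [0.5, -0.2, 0.4]
gripper_width: 0.0854
```

Run:
```python
from h import *
line(); delta((.564,.207,.338),frame(0,np.radians(33)))
c,p,d=snap("wrist"); save("w1",p); np.savez("pics/w1.npz",p=p,d=d,M=c[0],k=c[1],o=c[2],R=c[3])
```

```text
1.57 [0.5629 0.2102 0.3372] [1.889 1.902 0.558] [ 0.5 -0.2  0.4] 0.0854
shift mm [-3.2  1.3 -0.1] turn [-0.002 -0.001  0.006]
```

View pics/w1.png

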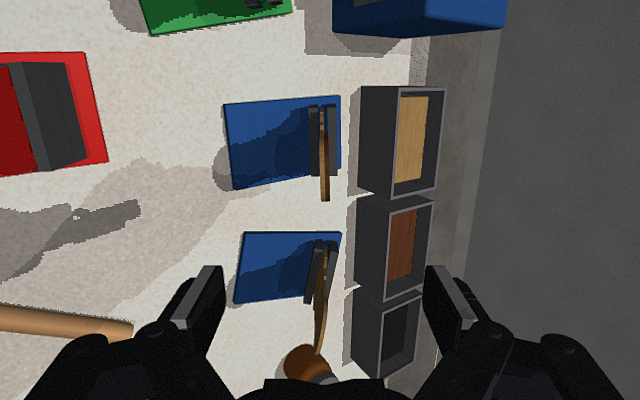

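The stiffened board is edge-on at about (325,150), heel end near (326,195), with its blue base spanning (225..340, 95..190). Next: yaw, tilt and heel point from the wrist depth, checked against the fixed cameras.

Run:
```python
from h import *
W=np.load("pics/w1.npz");S=np.load("pics/scene0.npz");T=np.load("pics/top0.npz")
data={"wrist":((W["M"],float(W["k"]),W["o"],W["R"]),W["p"],W["d"]),"scene":(cam("scene"),S["p"],S["d"]),"top":(cam("top"),T["p"],T["d"])}
for n,(c,p,d) in data.items():
    P=cloud(c,d); hsv=cv2.cvtColor(p,cv2.COLOR_RGB2HSV)
    # base: blue, z~.012
    m=(hsv[...,0]>100)&(hsv[...,0]<130)&(hsv[...,1]>120)&(P[...,2]>.004)&(P[...,2]<.022)&(abs(P[...,1]-.207)<.09)&(P[...,0]>.55)&(P[...,0]<.85)
    q=P[m]
    if len(q)>20:
        print(n,"base z",np.median(q[:,2]).round(4),cv2.minAreaRect(q[:,:2].astype(np.float32)*1000), q[:,:2].min(0).round(3),q[:,:2].max(0).round(3))
    m=(P[...,2]>.11)&(P[...,2]<.22)&(abs(P[...,1]-.207)<.05)&(P[...,0]>.63)&(P[...,0]<.73)
    q=P[m]; A=q.mean(0); u,s,vt=np.linalg.svd(q-A); nn=vt[2]*np.sign(vt[2][0])
    print(n,"board",len(q),A.round(4),"normal",nn.round(3),"rms",(s[2]/len(q)**.5*1e3).round(2),"tilt",np.degrees(np.arcsin(nn[2])).round(1),"yaw",np.degrees(np.arctan2(nn[1],nn[0])).round(1))
    np.save(f"pics/{n}_b.npy",q)
    top=q[q[:,2]>np.percentile(q[:,2],97)]; print("  top pts",top.mean(0).round(4),q[:,2].max().round(4))
```

```text
wrist base z 0.0117 ((718.5376586914062, 211.16685485839844), (170.6806182861328, 109.39395141601562), 2.1792924404144287) [0.632 0.154] [0.804 0.268]
wrist board 661 [0.6671 0.2177 0.1769] normal [0.845 0.034 0.534] rms 2.47 tilt 32.3 yaw 2.3
  top pts [0.6643 0.2092 0.1883] 0.1891
scene base z 0.0136 ((719.3219604492188, 204.86961364746094), (168.2110595703125, 112.07978820800781), 3.566523313522339) [0.632 0.145] [0.806 0.264]
scene board 417 [0.6862 0.2048 0.1511] normal [0.854 0.021 0.52 ] rms 2.9 tilt 31.3 yaw 1.4
  top pts [0.6639 0.2031 0.1889] 0.1923
top base z 0.0117 ((721.6898193359375, 208.1302032470703), (169.99986267089844, 106.05587005615234), 1.3889895677566528) [0.636 0.155] [0.807 0.263]
top board 153 [0.6825 0.207  0.1606] normal [0.822 0.027 0.568] rms 2.59 tilt 34.6 yaw 1.9
  top pts [0.6643 0.2069 0.1879] 0.1902
```

```bash
cat >> h.py <<'E'
def heel(c,d,yaw=np.radians(2.1),t=np.radians(33)):
    P=cloud(c,d); A=frame(yaw,t); B=np.c_[A[:,1],A[:,0],-A[:,2]]  # insole x,y,z
    m=(P[...,2]>.12)&(P[...,2]<.22)&(abs(P[...,1]-.207)<.05)&(P[...,0]>.63)&(P[...,0]<.73)
    q=P[m]@B; zt=np.percentile(q[:,2],99.5); e=q[q[:,2]>zt-.004]
    u=q[q[:,2]>zt-.05]; w=u[u[:,2]<zt-.02]
    print("zmax",zt.round(4),"edge x range",np.percentile(e[:,0],[2,50,98]).round(4),"edge y",e[:,1].mean().round(4),np.percentile(e[:,1],[2,98]).round(4),"side y",np.percentile(w[:,1],[1,99]).round(4),"x 20-50",np.percentile(w[:,0],[2,50,98]).round(4))
    x=np.mean(np.percentile(e[:,0],[2,98])); return B@[x,np.mean(np.percentile(w[:,1],[1,99])),zt]
E
python3 - <<'E'
from h import *
line()
c,p,d=snap("wrist"); print(heel(c,d))
hsv=cv2.cvtColor(p,cv2.COLOR_RGB2HSV);P=cloud(c,d)
m=(hsv[...,0]>100)&(hsv[...,0]<130)&(hsv[...,1]>120)&(P[...,2]>.004)&(P[...,2]<.022)&(abs(P[...,1]-.207)<.09)&(P[...,0]>.55)&(P[...,0]<.85)
print(cv2.minAreaRect(P[m][:,:2].astype(np.float32)*1000))
for n in("scene","top"):
    D=np.load(f"pics/{n}0.npz"); print(n,heel(cam(n),D["d"]))
line(); delta((.44,-.165,.34),frame(0,0))
E
```

```text
1.62 [0.5628 0.2106 0.3372] [1.888 1.902 0.558] [-0.   1.3 -0. ] 0.0855
zmax -0.2071 edge x range [0.6582 0.6622 0.6664] edge y 0.1856 [0.1719 0.1983] side y [0.2126 0.2154] x 20-50 [0.6579 0.6616 0.6662]
[0.65996741 0.23834693 0.18699201]
((718.2940673828125, 211.1558074951172), (170.28819274902344, 109.25030517578125), 2.2232394218444824)
zmax -0.205 edge x range [0.6579 0.6636 0.6692] edge y 0.1784 [0.1678 0.1902] side y [0.1509 0.2105] x 20-50 [0.6578 0.6646 0.6694]
scene [0.66110794 0.2051019  0.18949947]
zmax -0.2069 edge x range [0.6594 0.6633 0.6672] edge y 0.1836 [0.1666 0.2005] side y [0.1539 0.2122] x 20-50 [0.6599 0.6669 0.6702]
top [0.66181793 0.20747049 0.18778497]
 1.67 [0.5627 0.2107 0.3373] [1.888 1.903 0.559] [ 0.6  0.3 -0.1] 0.0857
shift mm [-374.9 -104.4  -69.4] turn [0.574 0.001 0.008]
```

Emit:
play_rows([
  [-365, -66, -92, 0.574, 0, 0.008, 1],
  [-365, -66, -92, 0.574, 0, 0.008, 1],
  [-365, -66, -92, 0.574, 0, 0.008, 1],
  [-365, -66, -92, 0.574, 0, 0.008, 1],
  [-365, -66, -92, 0.574, 0, 0.008, 1],
  [-365, -66, -92, 0.574, 0, 0.008, 1],
  [-365, -66, -92, 0.574, 0, 0.008, 1],
  [-365, -66, -92, 0.574, 0, 0.008, 1],
  [-365, -66, -92, 0.574, 0, 0.008, 1],
  [-365, -66, -92, 0.574, 0, 0.008, 1],
])

```text
t: 2.5
tool_pos: [0.4582, -0.1594, 0.3806]
ee_rot: [2.226, 2.215, 0.001]
contact_force: [-0.4, -0.9, 0.9]
gripper_width: 0.0853
```

Emit:
play_rows([
  [0, 0, 0, 0, 0, 0, 1],
  [0, 0, 0, 0, 0, 0, 1],
  [0, 0, 0, 0, 0, 0, 1],
])

```text
t: 2.75
tool_pos: [0.4602, -0.1545, 0.3797]
ee_rot: [2.222, 2.221, -0.0]
contact_force: [1.0, -0.1, 0.1]
gripper_width: 0.0854
```

Run:
```python
from h import *
line()
c,p,d=snap("wrist"); save("w2",p); np.savez("pics/w2.npz",p=p,d=d,M=c[0],k=c[1],o=c[2],R=c[3])
P=cloud(c,d)
m=(P[...,2]>.105)&(P[...,2]<.2)&(abs(P[...,0]-.485)<.04)&(P[...,1]>-.32)&(P[...,1]<-.1)
q=P[m]
for lo,hi in((.105,.115),(.115,.135),(.135,.15),(.15,.165),(.165,.175),(.175,.182),(.182,.186),(.186,.19)):
  for nm,a,b in(("big",-.185,-.12),("small",-.3,-.22)):
    s=q[(q[:,2]>lo)&(q[:,2]<=hi)&(q[:,1]>a)&(q[:,1]<b)]
    if len(s)>3: print(nm,lo,len(s),np.percentile(s[:,0],[2,50,98]).round(4),np.percentile(s[:,1],[2,50,98]).round(4))
st=q[(q[:,2]<.113)]; l=cv2.fitLine(st[:,:2].astype(np.float32),cv2.DIST_HUBER,0,.01,.01).ravel(); print("strip line",l,np.degrees(np.arctan2(-l[0],l[1])))
t=q[(q[:,2]>.183)&(q[:,1]>-.185)]; print(cv2.minAreaRect(t[:,:2].astype(np.float32)*1e3))
```

```text
2.75 [ 0.4602 -0.1545  0.3797] [ 2.222  2.221 -0.   ] [ 1.  -0.1  0.1] 0.0854
big 0.105 279 [0.4675 0.479  0.4902] [-0.1839 -0.1402 -0.1204]
small 0.105 344 [0.4773 0.4869 0.4946] [-0.2982 -0.247  -0.2211]
big 0.115 351 [0.4672 0.4789 0.4909] [-0.1658 -0.1509 -0.1407]
small 0.115 240 [0.476  0.4864 0.4962] [-0.2606 -0.2489 -0.2431]
big 0.135 211 [0.4638 0.4807 0.4941] [-0.1652 -0.152  -0.1428]
small 0.135 97 [0.4718 0.495  0.5006] [-0.2559 -0.247  -0.2444]
big 0.15 151 [0.4597 0.4924 0.4987] [-0.1609 -0.1484 -0.1425]
small 0.15 196 [0.4693 0.4972 0.5039] [-0.2583 -0.2501 -0.2444]
big 0.165 116 [0.4572 0.4947 0.5006] [-0.1616 -0.1484 -0.1424]
big 0.175 91 [0.4549 0.4958 0.5038] [-0.1614 -0.1482 -0.1422]
big 0.182 338 [0.4551 0.4626 0.5044] [-0.1635 -0.1535 -0.1433]
strip line [ 0.07078215 -0.9974918   0.48286417 -0.2016037 ] -175.94107
((479.4271545410156, -153.33489990234375), (49.8629035949707, 19.04705047607422), 3.638721466064453)
```

View pics/w2.png

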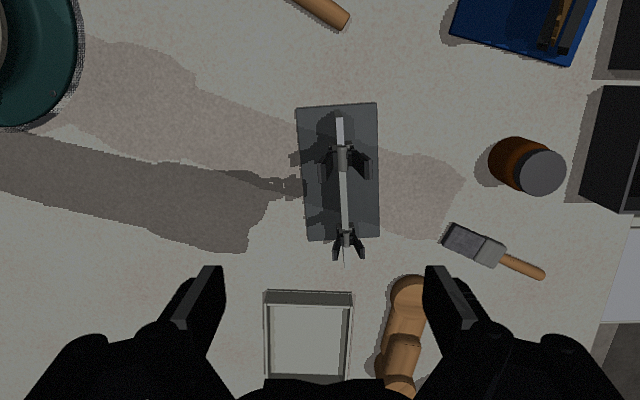

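The big clamp is at (343,160), with handles centred at about (0.480, -0.154), top z 0.185, strip yaw +4°. I'll descend with the gripper open.

Emit:
play_rows([
  [0, 20, 40, 0, 0, -0.07, 1],
  [0, 20, 80, 0, 0, -0.07, 1],
  [0, 20, 115, 0, 0, -0.07, 1],
  [0, 20, 140, 0, 0, -0.07, 1],
  [0, 20, 160, 0, 0, -0.07, 1],
  [0, 20, 160, 0, 0, -0.07, 1],
  [0, 20, 180, 0, 0, -0.07, 1],
  [0, 20, 195, 0, 0, -0.07, 1],
  [0, 20, 205, 0, 0, -0.07, 1],
  [0, 20, 205, 0, 0, -0.07, 1],
])

```text
t: 3.63
tool_pos: [0.4799, -0.155, 0.1742]
ee_rot: [-2.143, -2.296, 0.002]
contact_force: [-0.4, -0.5, 0.3]
gripper_width: 0.0854
```

Run:
```python
from h import *
line(); delta((.480,-.154,.174),frame(np.radians(4),0))
c,p,d=snap("wrist"); save("w3",p[120:])
P=cloud(c,d)
m=(P[...,2]>.165)&(P[...,2]<.2)&(abs(P[...,0]-.48)<.03)&(P[...,1]>-.18)&(P[...,1]<-.13)
q=P[m];print(len(q)); print(np.percentile(q,[2,50,98],axis=0).round(4)); 
t=q[q[:,2]>.178]; print(cv2.minAreaRect(t[:,:2].astype(np.float32)*1e3))
```

```text
3.63 [ 0.4799 -0.155   0.1742] [-2.143e+00 -2.296e+00  2.000e-03] [-0.4 -0.5  0.3] 0.0854
shift mm [1.  0.2 0.2] turn [-0.001  0.    -0.001]
3764
[[ 0.4554 -0.1627  0.1658]
 [ 0.466  -0.1495  0.1819]
 [ 0.5047 -0.1424  0.1848]]
((480.29437255859375, -153.43922424316406), (51.278839111328125, 20.612369537353516), 3.696000337600708)
```

View pics/w3.png

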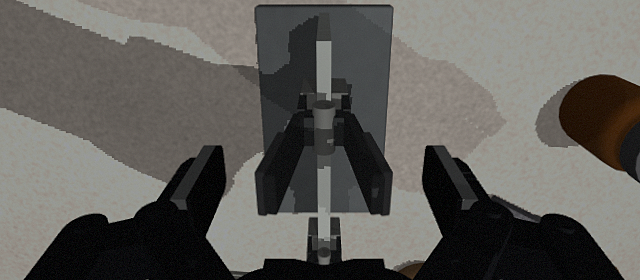

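Emit:
play_rows([
  [1, 0, 0, 0, 0, 0, 0.4],
  [1, 0, 0, 0, 0, 0, 0.2],
  [1, 0, 0, 0, 0, 0, 0.05],
  [1, 0, 0, 0, 0, 0, -0.1],
  [1, 0, 0, 0, 0, 0, -0.3],
  [1, 0, 0, 0, 0, 0, -0.5],
  [1, 0, 0, 0, 0, 0, -0.5],
  [1, 0, 0, 0, 0, 0, -0.5],
  [1, 0, 0, 0, 0, 0, -0.5],
  [1, 0, 0, 0, 0, 0, -0.5],
], grip_force=25)

```text
t: 4.52
tool_pos: [0.4799, -0.1549, 0.1749]
ee_rot: [2.145, 2.295, -0.0]
contact_force: [0.0, 0.3, -1.5]
gripper_width: 0.0339
```

Run:
```python
from h import *
line()
c,p,d=snap("wrist"); save("w4",p[120:])
```

```text
4.52 [ 0.4799 -0.1549  0.1749] [ 2.145  2.295 -0.   ] [ 0.   0.3 -1.5] 0.0339
```

View pics/w4.png

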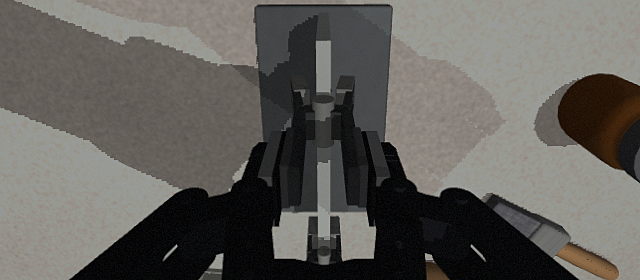

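Handles are at the 34 mm stop and the jaws are clear of the strip. Lifting straight up.

Emit:
play_rows([
  [0, 0, -10, 0, 0, 0, -0.5],
  [0, 0, -25, 0, 0, 0, -0.5],
  [0, 0, -45, 0, 0, 0, -0.5],
  [0, 0, -70, 0, 0, 0, -0.5],
  [0, 0, -100, 0, 0, 0, -0.5],
  [0, 0, -130, 0, 0, 0, -0.5],
  [0, 0, -150, 0, 0, 0, -0.5],
  [0, 0, -160, 0, 0, 0, -0.5],
  [0, 0, -160, 0, 0, 0, -0.5],
  [0, 0, -160, 0, 0, 0, -0.5],
])

```text
t: 5.4
tool_pos: [0.4797, -0.1546, 0.3345]
ee_rot: [2.145, 2.295, 0.0]
contact_force: [0.1, 0.2, -1.7]
gripper_width: 0.0335
```

Run:
```python
from h import *
line()
s=manip.observe(); c,p,d=snap("wrist"); save("w5",p[100:]); np.savez("pics/w5.npz",p=p,d=d)
R0=R.from_rotvec(s["ee_rot"]).as_matrix(); P=(cloud(c,d)-s["tool_pos"])@R0*1e3
m=(abs(P[...,1])<28)&(abs(P[...,0])<16)&(P[...,2]>-20)&(P[...,2]<100); q=P[m]
print(len(q))
for z in range(-20,100,5):
    s=q[(q[:,2]>=z)&(q[:,2]<z+5)]
    if len(s)>5: print(z,len(s),"x",np.percentile(s[:,0],[2,50,98]).round(1),"y",np.percentile(s[:,1],[2,50,98]).round(1))
# heel target
delta((.53,.207,.36),frame(np.radians(2.1),np.radians(33)))
```

```text
5.4 [ 0.4797 -0.1546  0.3345] [2.145 2.295 0.   ] [ 0.1  0.2 -1.7] 0.0335
10463
-20 493 x [-5.1 12.6 14.5] y [-27.4 -17.8  27.1]
-15 1023 x [-9.1  7.2 12.4] y [-22.  -16.1  22.9]
-10 1226 x [-7.8  5.7 12.4] y [-26.1 -10.5  26.1]
-5 1696 x [-7.9  6.9 12.3] y [-26.3   9.8  26.3]
0 691 x [-3.3 10.4 12.5] y [-26.9   9.4  27.2]
5 635 x [-3.4 10.4 12.4] y [-27.3  -8.7  27.1]
10 591 x [-3.5 10.3 12.5] y [-27.3  -8.8  27.1]
15 449 x [-5.1 10.6 12.4] y [-26.4   9.3  26.9]
20 250 x [-1.  10.  11.7] y [-18.8   9.3  19.7]
25 160 x [-6.1  9.8 10.9] y [-15.4   9.2  15.8]
30 163 x [ 0.   9.7 10.2] y [-14.6  -9.   14.8]
35 139 x [-6.8  9.7 10.4] y [-14.4   9.2  14.7]
40 146 x [-3.8  9.6 10.3] y [-14.5  -9.   14.6]
45 1456 x [-11.3   2.7  14. ] y [-9.2  0.1  9.5]
50 232 x [-10.    9.4  14.3] y [-14.   -0.4  13.7]
55 116 x [ 6.5  9.9 14.2] y [-15.2  -0.1  15. ]
60 53 x [ 6.4  9.9 10.4] y [-16.3 -12.2  15.8]
65 71 x [ 1.3  9.8 10.3] y [-16.7  12.5  16.2]
70 319 x [ 1.2  7.6 11.1] y [-17.6  -8.2  17.1]
75 155 x [-5.  10.7 11.3] y [-18.3   7.8  17.7]
80 115 x [-0.3 10.8 11.3] y [-19.3  -9.   18.6]
85 120 x [-7.7 10.8 11.3] y [-20.2 -11.1  19.2]
90 103 x [-4.2 10.8 11.4] y [-21.   10.1  20.2]
95 61 x [-6.5 10.7 11.3] y [-21.4  11.8  20.5]
shift mm [357.3  74.9 -26.2] turn [-0.577 -0.009  0.03 ]
```

View pics/w5.png

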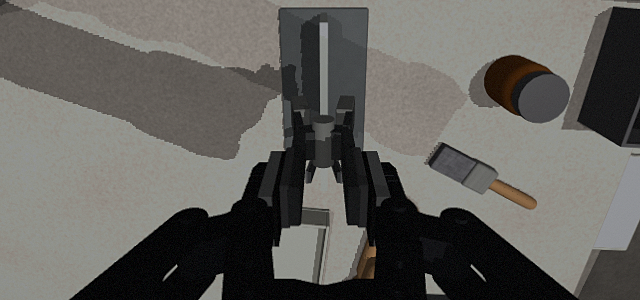

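Run:
```python
from h import *
s=manip.observe(); c=cam("wrist"); D=np.load("pics/w5.npz")
R0=R.from_rotvec(s["ee_rot"]).as_matrix(); P=(cloud(c,D["d"])-s["tool_pos"])@R0*1e3
m=(abs(P[...,1])<30)&(abs(P[...,0])<16)&(P[...,2]>-30)&(P[...,2]<140); q=P[m]
a=q[(abs(q[:,1])<5)&(q[:,2]>30)&(q[:,2]<70)]; print("pin z",np.percentile(a[:,2],[1,5,25,50,75,95,99]).round(1),"x",np.percentile(a[:,0],[1,99]).round(1), len(a))
for lo in range(-4,5,2):
    b=a[(a[:,1]>=lo)&(a[:,1]<lo+2)&(a[:,0]<8)]; print("  pin y",lo,b[:,2].mean().round(1))
a=q[(q[:,0]>6)&(abs(q[:,1])>4)&(q[:,2]>60)]; print("jaws end z",np.histogram(a[:,2],bins=range(84,140,2)))
a=q[(abs(q[:,0])<8)&(abs(q[:,1])>9)&(abs(q[:,1])<17)]; print("handle top",np.histogram(a[:,2],bins=range(-24,16,2)))
```

```text
pin z [45.4 45.8 46.5 47.1 47.9 53.9 56.8] x [-11.9  14.3] 986
  pin y -4 47.2
  pin y -2 46.4
  pin y 0 46.5
  pin y 2 47.3
  pin y 4 47.0
jaws end z (array([35, 38, 43, 34, 38, 28, 28,  8,  0,  0,  0,  0,  0,  0,  0,  0,  0,
        0,  0,  0,  0,  0,  0,  0,  0,  0,  0]), array([ 84,  86,  88,  90,  92,  94,  96,  98, 100, 102, 104, 106, 108,
       110, 112, 114, 116, 118, 120, 122, 124, 126, 128, 130, 132, 134,
       136, 138]))
handle top (array([   0,    0,    0,    0,   10,   66,   27,   30,   47, 1250,   76,
         17,   16,    3,   15,   16,    6,    6,   20]), array([-24, -22, -20, -18, -16, -14, -12, -10,  -8,  -6,  -4,  -2,   0,
         2,   4,   6,   8,  10,  12,  14]))
```

The clamp is held square. In tool z the handle tops are at -5, the pin at about 50 and the jaw ends at 98, which puts the mouth near 86 mm ahead of the TCP. Moving to the heel side, kept high.

Emit:
play_rows([
  [357, 75, -26, -0.577, -0.009, 0.03, -0.5],
  [357, 75, -26, -0.577, -0.009, 0.03, -0.5],
  [357, 75, -26, -0.577, -0.009, 0.03, -0.5],
  [357, 75, -26, -0.577, -0.009, 0.03, -0.5],
  [357, 75, -26, -0.577, -0.009, 0.03, -0.5],
  [357, 75, -26, -0.577, -0.009, 0.03, -0.5],
  [357, 75, -26, -0.577, -0.009, 0.03, -0.5],
  [357, 75, -26, -0.577, -0.009, 0.03, -0.5],
  [357, 75, -26, -0.577, -0.009, 0.03, -0.5],
  [357, 75, -26, -0.577, -0.009, 0.03, -0.5],
])

```text
t: 6.28
tool_pos: [0.5299, 0.213, 0.3591]
ee_rot: [1.857, 1.94, 0.573]
contact_force: [-1.3, 0.3, -0.7]
gripper_width: 0.0339
```

Emit:
play_rows([
  [0, 0, 0, 0, 0, 0, -0.5],
  [0, 0, 0, 0, 0, 0, -0.5],
  [0, 0, 0, 0, 0, 0, -0.5],
])

```text
t: 6.53
tool_pos: [0.5304, 0.2054, 0.3596]
ee_rot: [1.863, 1.932, 0.57]
contact_force: [-0.6, 0.2, -1.5]
gripper_width: 0.0341
```

Run:
```python
from h import *
line(); B=frame(np.radians(2.1),np.radians(33)); h=np.array([.6614,.208,.1875])
for k in(.14,.065): delta(h-k*B[:,2],B)
```

```text
6.53 [0.5304 0.2054 0.3596] [1.863 1.932 0.57 ] [-0.6  0.2 -1.5] 0.0341
shift mm [-2.  16.2 75.7] turn [-0.     0.002  0.   ]
shift mm [ -1.9  16.2 150.7] turn [-0.     0.002  0.   ]
```

Emit:
play_rows([
  [-2, 16, 30, 0, 0, 0, -0.5],
  [-2, 16, 55, 0, 0, 0, -0.5],
  [-2, 16, 70, 0, 0, 0, -0.5],
  [-2, 16, 76, 0, 0, 0, -0.5],
  [-2, 16, 76, 0, 0, 0, -0.5],
  [-2, 16, 76, 0, 0, 0, -0.5],
])

```text
t: 7.03
tool_pos: [0.5853, 0.2059, 0.3062]
ee_rot: [1.862, 1.931, 0.573]
contact_force: [-0.6, -0.1, -0.7]
gripper_width: 0.0339
```

Run:
```python
from h import *
line(); s=manip.observe(); c,p,d=snap("wrist"); save("w6",cv2.resize(p[100:300,220:440],(660,600)))
R0=R.from_rotvec(s["ee_rot"]).as_matrix(); P=(cloud(c,d)-s["tool_pos"])@R0*1e3
q=P[(abs(P[...,1])<30)&(abs(P[...,0])<45)&(P[...,2]>80)&(P[...,2]<190)]
e=q[q[:,2]>112]; print(len(e))
for z in range(112,190,6):
    t=e[(e[:,2]>=z)&(e[:,2]<z+6)]
    if len(t)>4: print(z,len(t),"x",np.percentile(t[:,0],[2,50,98]).round(1),"y",np.percentile(t[:,1],[2,50,98]).round(1))
j=q[(q[:,2]<102)]; print("jaws",np.percentile(j,[1,50,99],axis=0).round(1))
j=j[j[:,2]>88]; print("jaw ends y",np.percentile(j[:,1],[1,99]).round(1),"x",np.percentile(j[:,0],[99]).round(1))
for n in("scene","top"):
    c,p,d=snap(n); np.savez(f"pics/{n}6.npz",p=p,d=d)
    if n=="scene": save("s6",cv2.resize(p[110:250,330:470],(600,600),interpolation=cv2.INTER_CUBIC))
```

```text
7.03 [0.5853 0.2059 0.3062] [1.862 1.931 0.573] [-0.6 -0.1 -0.7] 0.0339
776
136 54 x [-6.3  1.   8.4] y [-5.6 -2.1  2.2]
142 419 x [-16.7   3.5  18.1] y [-5.7 -1.7  2.2]
148 140 x [-23.5  20.5  24.7] y [-5.7 -1.7  2.2]
154 81 x [-25.7  26.   28.3] y [-5.8 -1.8  2.2]
160 45 x [28.  29.2 30.5] y [-5.8 -1.8  2.2]
166 25 x [30.1 30.9 31.2] y [-6.  -1.9  2.3]
172 12 x [30.8 31.2 31.4] y [-5.9 -1.5  2.1]
jaws [[ -6.9 -21.3  80.1]
 [ 10.7  -9.6  88.5]
 [ 11.3  20.4  98.6]]
jaw ends y [-21.5  20.4] x [11.3]
```

View pics/w6.png

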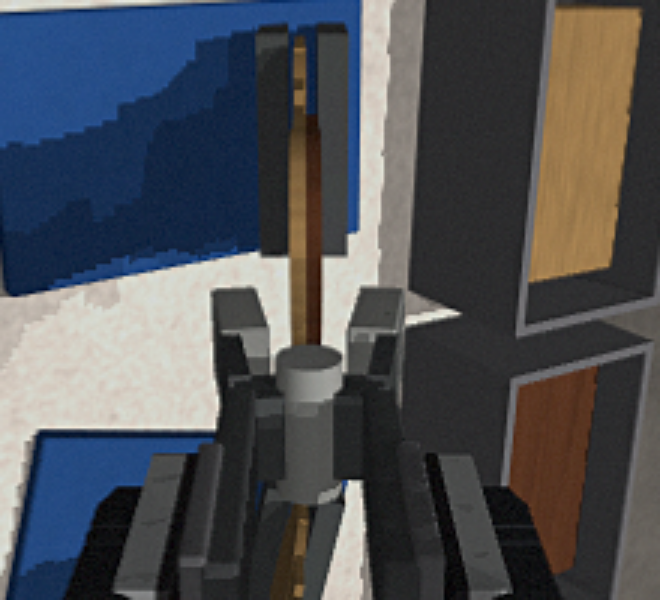

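The heel edge lies centred between the jaws (crop 305,340): tool y -1.75 against jaw centre -0.5, x aligned within 0.5 mm, parallel to the clamp, about 75 mm still to go. Advancing.

Emit:
play_rows([
  [0, -1.2, 15, 0, 0, 0, -0.5],
  [0, -1.2, 28, 0, 0, 0, -0.5],
  [0, -1.2, 38, 0, 0, 0, -0.5],
  [0, -1.2, 46, 0, 0, 0, -0.5],
  [0, -1.2, 54, 0, 0, 0, -0.5],
  [0, -1.2, 62, 0, 0, 0, -0.5],
  [0, -1.2, 69, 0, 0, 0, -0.5],
  [0, -1.2, 75, 0, 0, 0, -0.5],
  [0, -1.2, 75, 0, 0, 0, -0.5],
  [0, -1.2, 75, 0, 0, 0, -0.5],
])

```text
t: 8.02
tool_pos: [0.6255, 0.2078, 0.2421]
ee_rot: [1.862, 1.932, 0.572]
contact_force: [0.5, 0.3, -1.2]
gripper_width: 0.0339
```

Run:
```python
from h import *
line(); s=manip.observe(); c,p,d=snap("wrist"); save("w7",cv2.resize(p[100:300,220:440],(660,600)))
R0=R.from_rotvec(s["ee_rot"]).as_matrix(); P=(cloud(c,d)-s["tool_pos"])@R0*1e3
q=P[(abs(P[...,1])<8)&(abs(P[...,0])<45)&(P[...,2]>54)&(P[...,2]<100)]
for z in range(54,100,3):
    t=q[(q[:,2]>=z)&(q[:,2]<z+3)]
    if len(t)>4: print(z,len(t),"x",np.percentile(t[:,0],[2,50,98]).round(1),"y",np.percentile(t[:,1],[2,50,98]).round(1))
```

```text
8.02 [0.6255 0.2078 0.2421] [1.862 1.932 0.572] [ 0.5  0.3 -1.2] 0.0339
54 54 x [ 8.4 13.7 14.2] y [-7.9 -0.4  7.6]
57 13 x [13.3 13.7 14. ] y [-4.1 -1.   2.7]
66 65 x [ 9.6 11.2 13. ] y [-3.9  0.1  4.1]
69 149 x [10.4 14.6 17.9] y [-3.9  0.1  4.1]
72 126 x [ 3.  18.7 21.4] y [-4.   0.1  7.8]
75 97 x [ 1.5 22.2 24.2] y [-4.   0.7  7.8]
78 72 x [22.5 24.8 26.2] y [-4.  -0.2  3.6]
81 61 x [25.3 26.7 28.1] y [-4.1  0.1  3.6]
84 43 x [26.7 28.3 29. ] y [-4.2 -0.5  3.6]
87 38 x [28.4 29.2 29.9] y [-4.2 -0.3  3.7]
90 33 x [29.4 30.1 30.4] y [-4.3 -0.6  3.7]
93 20 x [30.  30.4 30.9] y [-4.3 -0.9  3.5]
96 21 x [30.3 30.6 30.9] y [-3.5  0.   3.8]
```

View pics/w7.png

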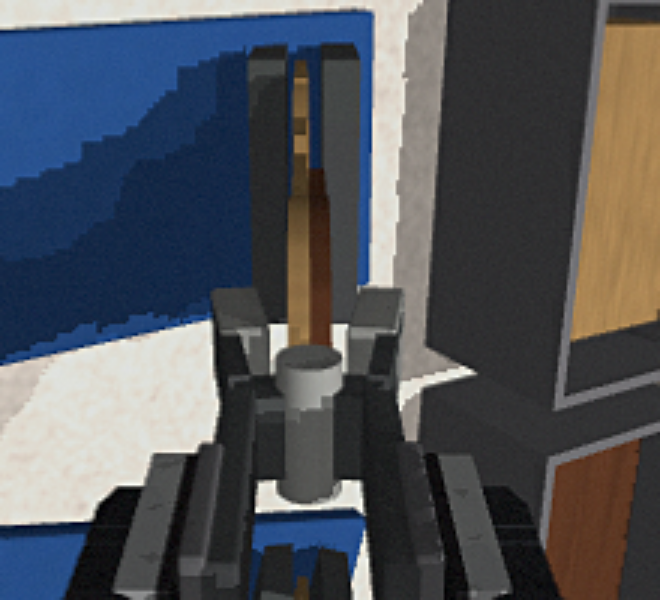

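The edge sits between the jaws at about 20 mm depth, centred in thickness and about 1 mm off sideways. I'll correct that and release slowly, advancing about 4 mm because the finger pads swing back as they open.

Emit:
play_rows([
  [-1.3, 0, 0, 0, 0, 0, -0.5],
  [-1.3, 0, 0, 0, 0, 0, -0.5],
  [-1.3, 0, 0.3, 0, 0, 0, -0.2],
  [-1.3, 0, 0.8, 0, 0, 0, -0.14],
  [-1.3, 0, 1.6, 0, 0, 0, -0.08],
  [-1.3, 0, 2.4, 0, 0, 0, -0.02],
  [-1.3, 0, 3.2, 0, 0, 0, 0.04],
  [-1.3, 0, 4, 0, 0, 0, 0.1],
  [-1.3, 0, 4, 0, 0, 0, 0.16],
  [-1.3, 0, 4, 0, 0, 0, 0.24],
], grip_force=20)

```text
t: 8.9
tool_pos: [0.6277, 0.2066, 0.239]
ee_rot: [1.862, 1.932, 0.573]
contact_force: [-0.6, 0.1, -0.8]
gripper_width: 0.0527
```

Emit:
play_rows([
  [0, 0, 0, 0, 0, 0, 0.4],
  [0, 0, 0, 0, 0, 0, 0.7],
  [0, 0, 0, 0, 0, 0, 1],
  [0, 0, 0, 0, 0, 0, 1],
  [0, 0, 0, 0, 0, 0, 1],
  [0, 0, 0, 0, 0, 0, 1],
  [0, 0, 0, 0, 0, 0, 1],
  [0, 0, 0, 0, 0, 0, 1],
])

```text
t: 9.57
tool_pos: [0.6276, 0.2067, 0.239]
ee_rot: [1.862, 1.932, 0.573]
contact_force: [0.2, 0.1, -1.1]
gripper_width: 0.0855
```

```bash
cat > chk.py <<'E'
from h import *
import sys
line(); s=manip.observe(); c,p,d=snap("wrist"); save(sys.argv[1],cv2.resize(p[100:300,220:440],(660,600)))
R0=R.from_rotvec(s["ee_rot"]).as_matrix(); P=(cloud(c,d)-s["tool_pos"])@R0*1e3
o=float(sys.argv[2]); q=P[(abs(P[...,1])<35)&(abs(P[...,0])<45)&(P[...,2]>o-30)&(P[...,2]<o+110)]
for z in np.arange(o-30,o+110,5):
    t=q[(q[:,2]>=z)&(q[:,2]<z+5)]
    if len(t)>4: print(z,len(t),"x",np.percentile(t[:,0],[2,50,98]).round(1),"y",np.percentile(t[:,1],[2,50,98]).round(1))
E
python3 chk.py w8 0
```

```text
9.57 [0.6276 0.2067 0.239 ] [1.862 1.932 0.573] [ 0.2  0.1 -1.1] 0.0855
-10.0 1907 x [-7.7  2.2 10.6] y [-24.6 -16.7  25.5]
-5.0 590 x [-6.7  9.1 11.1] y [-23.4  16.7  24.5]
0.0 540 x [-6.7  9.2 11. ] y [-22.6  16.   23.7]
5.0 491 x [-6.6  9.3 11.1] y [-22.3 -14.4  22.8]
10.0 447 x [-6.6  9.3 11. ] y [-21.3  14.4  22.1]
15.0 421 x [-6.3  9.3 11.1] y [-20.4 -13.   21.2]
20.0 338 x [-6.6  9.1 11. ] y [-19.4  12.9  20.2]
25.0 281 x [-6.6  7.6 10.2] y [-17.1  12.   17.3]
30.0 259 x [-6.6  7.7 10.2] y [-16.4 -10.9  16.7]
35.0 235 x [-6.5  8.2 10.1] y [-15.7   0.2  15.9]
40.0 1695 x [-11.3   2.4  13.7] y [-11.5   0.2  11.8]
45.0 228 x [-10.5   9.5  14.2] y [-12.9   0.2  12.4]
50.0 143 x [ 7.9  9.7 14.1] y [-14.   -0.4  13.8]
55.0 62 x [ 7.8  9.7 10.2] y [-14.    9.9  13.7]
60.0 154 x [ 8.6 10.1 13.3] y [-13.6  -0.4  13.4]
65.0 398 x [ 2.7 14.  20.5] y [-13.   -0.4  12.2]
70.0 441 x [ 1.4 10.7 25.4] y [-12.7  -0.5  12.4]
75.0 209 x [10.4 25.7 28.7] y [-13.1  -0.5  12.5]
80.0 155 x [10.3 11.  30.5] y [-13.4   0.1  12.9]
85.0 138 x [10.4 11.  31.6] y [-13.2   0.1  12.6]
90.0 96 x [10.4 10.9 31.9] y [-13.4  -0.5  12.9]
95.0 19 x [10.2 31.3 31.6] y [-10.6   0.7  11.4]
```

View pics/w8.png

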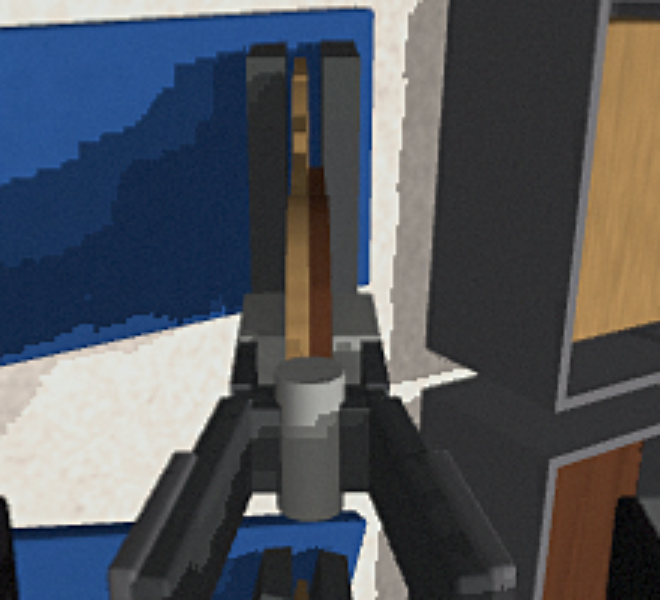

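It's clamped in line with the board, and the fingers are clear of the handles. Retracting straight back.

Emit:
play_rows([
  [0, 0, -12, 0, 0, 0, 1],
  [0, 0, -30, 0, 0, 0, 1],
  [0, 0, -55, 0, 0, 0, 1],
  [0, 0, -85, 0, 0, 0, 1],
  [0, 0, -115, 0, 0, 0, 1],
  [0, 0, -135, 0, 0, 0, 1],
  [0, 0, -140, 0, 0, 0, 1],
  [0, 0, -140, 0, 0, 0, 1],
  [0, 0, -140, 0, 0, 0, 1],
  [0, 0, -140, 0, 0, 0, 1],
])

```text
t: 10.45
tool_pos: [0.5513, 0.2036, 0.3553]
ee_rot: [1.862, 1.932, 0.571]
contact_force: [0.6, 0.5, -1.1]
gripper_width: 0.0853
```

```bash
python3 chk.py w9 140 | awk 'NR==1||($1>=165)'
python3 - <<'E'
from h import *
c,p,d=snap("scene"); save("s9",np.vstack([cv2.resize(p[120:240,345:465],(600,600),interpolation=cv2.INTER_CUBIC)]))
P=cloud(c,d); q=P[(P[...,2]>.12)&(abs(P[...,0]-.485)<.05)&(P[...,1]>-.31)&(P[...,1]<-.1)]; print("rack >.12:",q.mean(0).round(3),len(q))
E
```

```text
10.45 [0.5513 0.2036 0.3553] [1.862 1.932 0.571] [ 0.6  0.5 -1.1] 0.0853
165.0 65 x [-6.2  5.  10.7] y [-15.1  12.5  16.4]
170.0 58 x [-6.1  5.5 10.5] y [-14.6  11.8  17.5]
175.0 106 x [-11.    4.1  12.7] y [-14.8   0.6  15.2]
180.0 531 x [-10.7   2.4  14.2] y [-9.2  0.6 10.4]
185.0 40 x [ 4.9  9.5 14.5] y [-11.3   1.9  14. ]
190.0 24 x [ 9.1 10.4 14.5] y [-13.    1.   13.8]
195.0 14 x [ 8.1 10.4 10.6] y [-13.   -9.5  14.1]
200.0 41 x [10.1 12.5 17.2] y [-11.9   1.5  13.6]
205.0 153 x [ 5.5 14.  22.6] y [-11.8   0.6  12.9]
210.0 92 x [-23.6  22.2  26.6] y [-12.1   0.6  12.3]
215.0 63 x [-26.2  26.9  29.6] y [-11.8   0.6  12. ]
220.0 39 x [11.2 29.3 31.6] y [-12.5  -0.4  12.6]
225.0 31 x [11.2 11.6 32.1] y [-12.8  -1.4  13. ]
230.0 25 x [11.2 11.5 32.6] y [-12.1   0.6  13.2]
rack >.12: [ 0.485 -0.256  0.144] 120
```

View pics/s9.png

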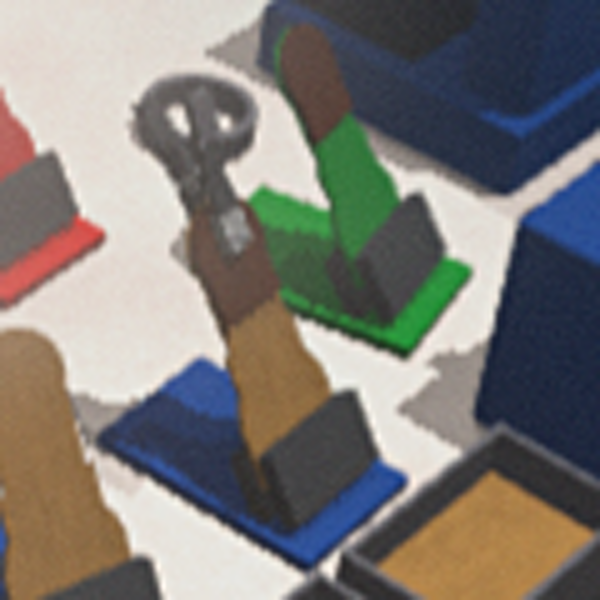

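The clamp sits at the middle of the heel with its pad fully over the dark stiffener (crop 235,230). The tape roll is just visible behind it. The small clamp is still on the rack. Handing in.

```bash
python3 -c "
from h import *
line(); print(manip.close_job())"
```

```text
10.55 [0.5514 0.2036 0.3551] [1.862 1.932 0.571] [-0.5  0.5 -0.3] 0.0854
the job is handed in; nothing more can be done
None
```

The larger clamp is now on the heel of the stiffened board, in the blue stand at y ≈ 0.21 m. I squeezed it to its 34 mm stop, lifted it off the rack, clipped it over the upper edge in line with the board, let go and backed off. The job was handed in at 10.6 s.

**Last checks:**
- **Depth:** the edge is about 19 mm past the mouth, so it is roughly 6 mm beyond the pads' inner end.
- **Centring:** in the last wrist view the clamp is within about 1 mm of the heel's middle across the board, and it lies in line with the board.
- **Contact:** the gripper is open and well clear, and the force reading is near zero. The largest force I saw reported was about 2 N.
- **Small clamp:** it is still in its place on the rack.

**Disagreement:** the cameras differed by 2 to 5 mm on the heel's sideways position. I lined up the final approach from wrist views that showed the clamp and the heel together.

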